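Fish a spacer shim out of a clamp slot with a bent hooked pick

TASK

A flat steel spacer shim has slid too far into the narrow slot of the clamp fixture. Take the hooked pick (leave the shorter, straight scriber where it lies), reach into the slot, catch the shim's pull hole and drag the shim out until it lies flat and wholly clear of the slot on the fixture's front ledge. The fixture is finely ground, so touch it only lightly with the pick (no more than about 6 N); afterwards lay the pick flat on the bench.

Things in the scene. Friction and masses are not known exactly. Their poses are not given: they have to be found in the camera images.
- clamp_fixture: Aluminium clamp fixture fixed to the bench, 160 x 110 mm, 53 mm high over its screw heads. Origin: on the bench (z = 0) under the middle of the slot's mouth; +x points into the slot, z up. An open ledge, top at z = 18 mm, reaches the full width from x = -50 mm to the mouth at x = 0. A 9 mm wide sight slot in the roof (x = 10 to 96 mm, y = 0) shows the shim from above.
- slot_mouth (a point): Middle of the slot floor at the mouth, 18 mm above the bench; axes as the fixture. The slot is level with the ledge, 16 mm high, 26 mm wide (y = -13 to +13 mm), roofed, closed by a wall at x = 98 mm. A spring plunger in the +y wall at x = 42 mm holds the shim against the -y wall (its middle line at y = -1 mm), so the shim drags with about 4 to 8 N until it has slid past.
- shim_centre (a point): Centre (half-way up) of the trapped flat steel spacer shim: 40 long (x) x 24 wide x 2 mm thick, axes along the fixture's at the start, flat on the slot floor, its centre 32 to 48 mm inside the mouth. Its round through hole for pulling, 8 mm across, lies on its middle line 10 mm from its centre towards the mouth (its -x).
- pick_grip (a point): Grip point of the hooked pick, on its handle's axis, 10 mm above the bench; +x to the hook, z up. Black handle 16 wide x 20 mm high, 61 mm behind to 25 mm ahead of this point, then a 4 mm wire shaft; 150 mm ahead its hook turns down (-z), ending 8 mm under the axis. The shaft is bent from use: the hook is up to 2 mm low to 7 mm high and up to 9 mm to either side of true, unmeasured: feel for it.
- scriber_grip (a point): Grip point of the straight scriber: same black handle as the pick, but its shaft is straight, pointed, without a hook and 38 mm shorter (ends 112 mm ahead of this point); not to be used. The two lie side by side, about 9 to 16 cm apart, in either order.

How it is judged:
By the outcome, as a careful person would: the job done as asked, in the order asked, and still so for the second after the job is handed in, with the robot touching nothing.
It also fails if it takes over 72 s, if anything falls off the work surface, if the arm or the gripper's body presses on something with over 40 N, if the wrist force passes 120 N, or if a joint passes its speed limit or range.

ROBOT

A 7-joint arm with a two-finger parallel gripper is mounted at the origin on a cart in front of the work surface, level with it; the furniture and walls round the work are solid. World frame = base frame: x ahead of the robot, y to its left, z up, the work surface at z = 0. Lengths are in m, angles in rad, forces in N, time in s.
With the tool pointing down it reaches from about 0.425 to 0.925 m from the base axis. Payload 6.8 kg.
Tool frame: the origin (TCP) lies midway between the tips of the shut fingers; the grasp point (between the pads) lies 19 mm behind it; z points along the fingers, y is the line along which they close (so a half turn about z gives the same grasp; the last joint's range is limited). The gripper opens to 85 mm and grips with 20 to 120 N. Pads are 22 mm wide; open, the fingers measure 114 mm over their backs; the gripper's body (76 mm by 85 mm) begins 54 mm behind the grasp point. The pads swing forward as they close: fully open they stand 13 mm farther back than shut.
Start: joints at [-1.378, 0.477, 0.022, 1.555, -0.011, 1.109, -0.083], TCP at [0.2, 0.645, 0.231] pointing down, gripper open.
Joint ranges: [-2.96, 2.96], [-0.34, 2.1], [-1.41, 1.46], [0.24, 2.44], [-1.37, 4.51], [0.17, 1.92], [-2.96, 2.96]. Speed limits (rad/s): [2.39, 2.39, 3.14, 3.14, 3.14, 3.14, 3.14].

INTERFACE

Orientations are given as [roll, pitch, yaw] about the fixed x, y, z axes, in that order (R = Rz(yaw) Ry(pitch) Rx(roll)).
In Python, from bench import r, snapshot, calibration gives the robot as it stands.
- The arm moves only by the tool move_arm, never from a script. Its argument "motion" is a list of rows, each a list of 7 numbers: the shift along the tool's x, y, z in cm, then the turn, a rotation vector about the tool's x, y, z in rad, then the closure, from 0 (fully open) to 1 (shut). In form: [[dx, dy, dz, wx, wy, wz, gripper], ...]. A call has 1 to 12 rows; each row shifts and turns the commanded pose from where the row before left it, along the tool's axes as they then stand; what a row does not reach is not made up. A row lasts 1/12 s, in which the tool goes at most 41.7 mm and 7.16 degrees, less where a joint would pass 70% of its speed; a pose out of reach is approached as far as the arm can. A call is refused whole if a number of a shift passes 4.17 or a number of a turn 0.125, either way. A call with a gripper value outside its range is refused whole. The fingers move at their own pace and stop on an object; the grip force is fixed at half the most. Time passes only in rows, so rows that do not move let the fingers close. It gives the time, the measured TCP pose, the force, the opening and the grip force at its end, in the units of the state.
- r.get_obs(): the state, without advancing time (a new reading comes with each control period).
- snapshot(name): name is "scene" or "top" or "wrist"; returns the picture (480x640x3 uint8, blue, green, red); there is no depth.
- calibration(name): a dict with "camera_matrix" (3x3 intrinsics, pixels), "distortion" ([k1, k2, p1, p2, k3] as OpenCV has them; the pictures are not rectified), "R" (3x3) and "t" (3): a world point X has camera coordinates R X + t; the wrist camera has in their place "hand_eye" (4x4, takes a point from camera to tool coordinates, whose origin is the TCP and whose axes are the flange's). Camera axes: x right, y down, z forward; pixel columns grow to the right and rows downward; lengths in m; the calibration is good to about 2 mm. A picture is of the moment at which its call begins: read the wrist's pose just before it. calibration takes no time and is no camera call.
- r.sign_off(): hands the job in; it is judged then, once.
The state is a dict: "time_s": time; "joints": joint angles; "joint_vel": joint speeds; "tau": joint torques, N m; "tcp_pos": TCP position; "ee_rot": TCP orientation; "ft_force": force on the tool from outside, world axes, zero at the start; "wrist_torque": the same for the moment, N m; "finger_gap": finger opening in m; "gripper_force": force on a finger pad.
Only numpy, scipy, OpenCV 4.12 (cv2) and the standard library are available. Lean on these libraries where they do the work, as an engineer would, in place of code of your own. Each camera call takes 0.05 s, during which the arm holds its last target. There are 200 camera calls.

## Working session

There is one attempt and no reset: what is moved stays moved. The work goes in short steps, Python scripts to look and compute and a tool call to move; the robot and the scene stay as the last step left them, time stands still between calls to the robot, and variables do not carry over. Pictures are saved under pics/ and viewed, at most 10 in all, crops included, and the job is handed in when it is done.

Besides the shell and the picture viewer there is one more tool, called after ">>>" as name(argument=value, ...), one argument or row to a line, values as JSON. move_arm: Moves the arm, as the interface text tells. Its arguments: {"type":"object","properties":{"motion":{"type":"array","items":{"type":"array","items":{"type":"number"}}}},"required":["motion"]}

```bash
ls; mkdir -p pics
python3 - <<'E'
from bench import r, snapshot, calibration
import cv2,numpy as np
o=r.get_obs();print(o)
for n in("scene","top"):
    im=snapshot(n);cv2.imwrite(f"pics/{n}0.png",im);c=calibration(n)
    print(n,c)
print(calibration("wrist"))
E
```

```text
pics
{'time_s': 0.0, 'joints': array([-1.37812014,  0.47781374,  0.022335  ,  1.556477  , -0.01151381,
        1.10929867, -0.08305755]), 'joint_vel': array([ 0.00136378, -0.00022054,  0.00011923,  0.00179876,  0.00057111,
       -0.00169973,  0.00091889]), 'tau': array([ 4.22801859e-04, -5.96458340e+01,  1.60803705e+00, -2.81176525e+01,
        1.25099652e-02,  9.60253004e-03,  2.59174544e-05]), 'tcp_pos': array([0.19980563, 0.64411414, 0.23030569]), 'ee_rot': array([-3.13972806e+00,  1.25284704e-04,  2.84087841e+00]), 'ft_force': array([-0.41064725,  0.38312632,  0.21182837]), 'wrist_torque': array([-0.03323475, -0.00472035, -0.05227653]), 'gripper_force': 0.0, 'finger_gap': 0.08543780349576947}
scene {'camera_matrix': array([[495.31202405,   0.        , 328.01035802],
       [  0.        , 495.31202405, 239.2210393 ],
       [  0.        ,   0.        ,   1.        ]]), 'distortion': array([-0.05054372,  0.        ,  0.        ,  0.        ,  0.        ]), 'R': array([[-0.82670612, -0.56238334, -0.01679198],
       [-0.43314719,  0.65520901, -0.61893833],
       [ 0.35908286, -0.5
[... 458 characters left out ...]
72, -0.01533719, -0.99499629]]), 't': array([-0.12806775,  0.56286105,  0.91464784])}
{'camera_matrix': array([[360.6612496 ,   0.        , 317.24293328],
       [  0.        , 360.6612496 , 240.70062991],
       [  0.        ,   0.        ,   1.        ]]), 'distortion': array([-0.00523875,  0.        ,  0.        ,  0.        ,  0.        ]), 'hand_eye': array([[-3.91757076e-04, -9.47803875e-01, -3.18853666e-01,
         8.16501892e-02],
       [ 9.99999923e-01, -3.77334899e-04, -1.07000705e-04,
         1.49442636e-03],
       [-1.88989334e-05, -3.18853683e-01,  9.47803950e-01,
        -1.43252236e-01],
       [ 0.00000000e+00,  0.00000000e+00,  0.00000000e+00,
         1.00000000e+00]])}
```

View both.

View pics/top0.png

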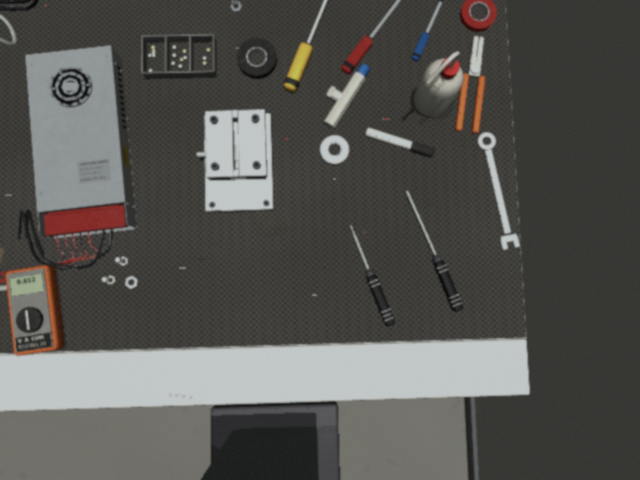

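View pics/scene0.png

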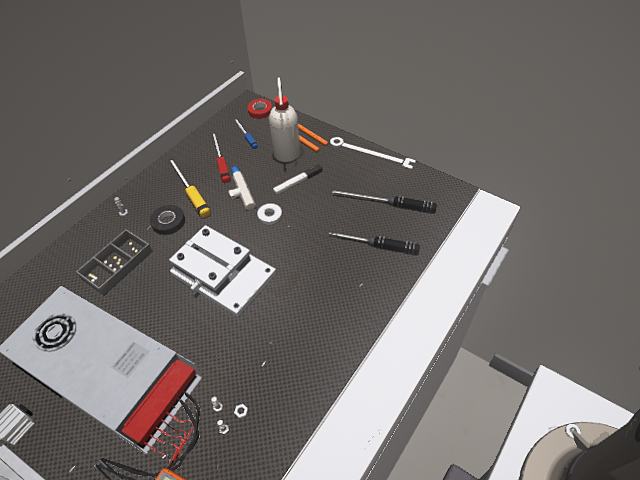

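```bash
cat > h.py <<'E'
from bench import r, snapshot, calibration
import cv2,numpy as np
from scipy.spatial.transform import Rotation as Ro
def cam(n,o=None):
    c=calibration(n);K,D=c["camera_matrix"],c["distortion"]
    if n!="wrist": return K,D,c["R"],c["t"]
    o=o or r.get_obs();T=np.eye(4);T[:3,:3]=Ro.from_euler("xyz",o["ee_rot"]).as_matrix();T[:3,3]=o["tcp_pos"]
    W=np.linalg.inv(T@c["hand_eye"]);return K,D,W[:3,:3],W[:3,3]
def ray(C,px):
    K,D,R,t=C;u=cv2.undistortPoints(np.array([[px]],float),K,D)[0,0]
    d=R.T@np.array([u[0],u[1],1]);return -R.T@t,d/np.linalg.norm(d)
def onz(C,px,z):
    p,d=ray(C,px);return p+d*(z-p[2])/d[2]
def tri(C1,p1,C2,p2):
    a,d=ray(C1,p1);b,e=ray(C2,p2);s=np.linalg.lstsq(np.c_[d,-e],b-a,rcond=None)[0]
    return (a+s[0]*d+b+s[1]*e)/2,np.linalg.norm(a+s[0]*d-b-s[1]*e)
def proj(C,X):
    K,D,R,t=C;return cv2.projectPoints(np.array(X,float).reshape(-1,3),cv2.Rodrigues(R)[0],t,K,D)[0][:,0]
def plan(pos,rpy,o=None):
    "shift in tool axes (cm) and rotvec to target"
    o=o or r.get_obs();R0=Ro.from_euler("xyz",o["ee_rot"]);R1=Ro.from_euler("xyz",rpy)
    print("shift cm",np.round(R0.inv().apply(np.array(pos)-o["tcp_pos"])*100,2),"rotvec",np.round((R0.inv()*R1).as_rotvec(),3))
E
python3 - <<'E'
from h import *
C=cam("top")
for n,p,z in[("pickback",(458,308),.01),("pickfront",(436,258),.01),("picktip",(407,192),.01),("scrback",(390,323),.01),("scrfront",(369,271),.01),("scrtip",(351,226),.01),("ledgeL",(206,210),.018),("ledgeR",(272,209),.018),("mouth",(237,179),.045)]:
    print(n,onz(C,p,z).round(4))
E
```

```text
pickback [ 0.4427 -0.358   0.01  ]
pickfront [ 0.5247 -0.3262  0.01  ]
picktip [ 0.6349 -0.2835  0.01  ]
scrback [ 0.4219 -0.2468  0.01  ]
scrfront [ 0.5066 -0.216   0.01  ]
scrtip [ 0.5811 -0.1892  0.01  ]
ledgeL [0.6128 0.0458 0.018 ]
ledgeR [ 0.6115 -0.0612  0.018 ]
mouth [ 0.6569 -0.0087  0.045 ]
```

>>> move_arm(
  motion=[
    [-3.4, -2.4, 0, 0, 0, 0, 0],
    [-3.4, -2.4, 0, 0, 0, 0, 0],
    [-3.4, -2.4, 0, 0, 0, 0, 0],
    [-3.4, -2.4, 0, 0, 0, 0, 0],
    [-3.4, -2.4, 0, 0, 0, 0, 0],
    [-3.4, -2.4, 0, 0, 0, 0, 0],
    [-3.4, -2.4, 0, 0, 0, 0, 0],
    [-3.4, -2.4, 0, 0, 0, 0, 0],
    [-3.4, -2.4, 0, 0, 0, 0, 0],
    [-3.4, -2.4, 0, 0, 0, 0, 0],
    [-3.4, -2.4, 0, 0, 0, 0, 0],
    [-3.4, -2.4, 0, 0, 0, 0, 0],
  ],
)

```text
time_s: 1.1
tcp_pos: [0.505, 0.2468, 0.2312]
ee_rot: [-3.141, -0.0, 2.841]
ft_force: [2.0, 0.7, -0.7]
finger_gap: 0.085
gripper_force: 0.0
```

>>> move_arm(
  motion=[
    [-3.4, -2.4, 0, 0, 0, 0, 0],
    [-3.4, -2.4, 0, 0, 0, 0, 0],
    [-3.4, -2.4, 0, 0, 0, 0, 0],
    [-0.4, -4, 0.5, 0, 0, 0, 0],
    [-0.4, -4, 0.5, 0, 0, 0, 0],
    [-0.4, -4, 0.5, 0, 0, 0, 0],
    [-0.4, -4, 0.5, 0, 0, 0, 0],
    [-0.4, -4, 0.5, 0, 0, 0, 0],
    [-0.4, -4, 0.5, 0, 0, 0, 0],
    [-0.4, -4, 0.5, 0, 0, 0, 0],
    [-0.4, -4, 0.5, 0, 0, 0, 0],
    [-0.4, -4, 0.5, 0, 0, 0, 0],
  ],
)

```text
time_s: 2.1
tcp_pos: [0.5072, -0.2064, 0.1859]
ee_rot: [3.141, -0.0, 2.841]
ft_force: [0.3, 0.4, -0.1]
finger_gap: 0.0856
gripper_force: 0.0
```

Run:
```python
from h import *
o=r.get_obs();print(o["time_s"],o["tcp_pos"],o["ee_rot"])
plan((.46,-.35,.16),(np.pi,0,np.radians(201.2)))
```

```text
2.1 [ 0.50718009 -0.20636423  0.18591966] [ 3.14146798e+00 -3.21894085e-04  2.84108368e+00]
shift cm [  0.25 -15.12   2.59] rotvec [ 0.    -0.    -0.671]
```

>>> move_arm(
  motion=[
    [0, -3.6, 0.5, 0, 0, 0, 0],
    [0, -3.6, 0.5, 0, 0, 0, 0],
    [0, -3.6, 0.5, 0, 0, 0, 0],
    [0, -3, 0.5, 0, 0, -0.083, 0],
    [0, 0, 0, 0, 0, -0.084, 0],
    [0, 0, 0, 0, 0, -0.084, 0],
    [0, 0, 0, 0, 0, -0.084, 0],
    [0, 0, 0, 0, 0, -0.084, 0],
    [0, 0, 0, 0, 0, -0.084, 0],
    [0, 0, 0, 0, 0, -0.084, 0],
    [0, 0, 0, 0, 0, -0.084, 0],
    [0, 0, 0, 0, 0, 0, 0],
  ],
)

```text
time_s: 3.1
tcp_pos: [0.4669, -0.3364, 0.166]
ee_rot: [3.141, -0.0, -2.768]
ft_force: [-0.3, -0.6, -0.3]
finger_gap: 0.0856
gripper_force: 0.0
```

Run:
```python
from h import *
im=snapshot("wrist");cv2.imwrite("pics/w1.png",im)
o=r.get_obs();print(o["time_s"],o["tcp_pos"],o["ee_rot"])
```

```text
3.15 [ 0.46698963 -0.33643406  0.16600404] [ 3.14096132e+00 -1.92290611e-04 -2.77303892e+00]
```

View pics/w1.png

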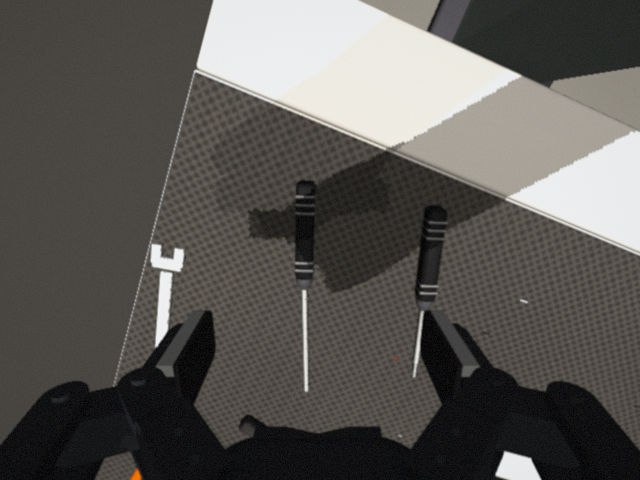

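Run:
```python
from h import *
C=cam("wrist")
P={n:onz(C,p,.012) for n,p in[("b",(305.5,183)),("f",(304,285)),("tip",(306.3,391))]}
for n in P: print(n,P[n].round(4))
d=P["f"]-P["b"];L=np.linalg.norm(d);d/=L;a=np.arctan2(d[1],d[0]);print(L,np.degrees(a))
g=P["b"]+d*.061; print("grip",g)
e=P["tip"]-g; print("tip rel",e@d, e@np.array([-d[1],d[0],0]))
plan((g[0],g[1],.10),(np.pi,0,np.pi+a))
```

```text
b [ 0.4411 -0.3557  0.012 ]
f [ 0.5284 -0.3246  0.012 ]
tip [ 0.6382 -0.2812  0.012 ]
0.09265661046677244 19.658796002788428
grip [ 0.49856988 -0.33521828  0.012     ]
tip rel 0.14970919828901705 0.0038935277184552774
shift cm [-2.99 -1.03  6.6 ] rotvec [ 0.001 -0.     0.025]
```

>>> move_arm(
  motion=[
    [-1.5, -0.5, 1.5, 0, 0, 0.025, 0],
    [-1.5, -0.5, 1.5, 0, 0, 0, 0],
    [0, 0, 2, 0, 0, 0, 0],
    [0, 0, 2, 0, 0, 0, 0],
    [0, 0, 0, 0, 0, 0, 0],
    [0, 0, 0, 0, 0, 0, 0],
  ],
)

```text
time_s: 3.65
tcp_pos: [0.498, -0.335, 0.0954]
ee_rot: [3.14, -0.002, -2.798]
ft_force: [0.6, -0.7, 0.4]
finger_gap: 0.0856
gripper_force: 0.0
```

Run:
```python
from h import *
im=snapshot("wrist");cv2.imwrite("pics/w2.png",im)
C=cam("wrist")
g=np.array([.4988,-.3355,.01]);a=np.radians(20.2);d=np.array([np.cos(a),np.sin(a),0])
print(proj(C,[g-.061*d+[0,0,.01],g+[0,0,.01],g+.025*d,g+.15*d]).round(0).tolist())
plan((g[0],g[1],.003),(np.pi,0,np.pi+a))
```

```text
[[315.0, 155.0], [316.0, 251.0], [316.0, 280.0], [318.0, 421.0]]
shift cm [-0.01  0.01  9.36] rotvec [ 0.    -0.    -0.009]
```

View pics/w2.png

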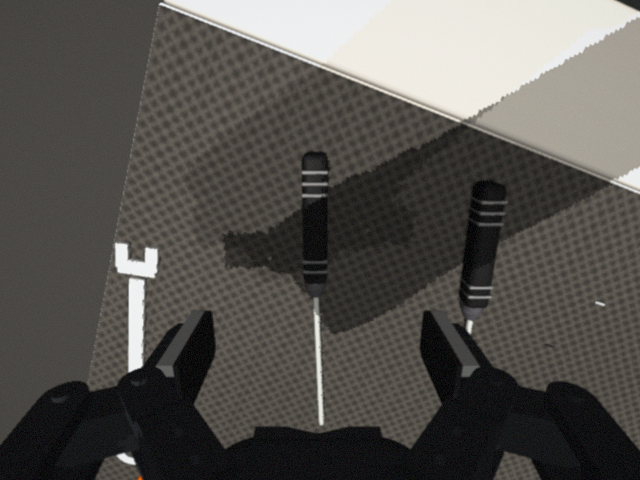

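>>> move_arm(
  motion=[
    [0, 0, 2.2, 0, 0, 0, 0],
    [0, 0, 2.2, 0, 0, 0, 0],
    [0, 0, 2, 0, 0, 0, 0],
    [0, 0, 1.5, 0, 0, 0, 0],
    [0, 0, 1.0, 0, 0, 0, 0],
    [0, 0, 0.3, 0, 0, 0, 0.5],
    [0, 0, 0, 0, 0, 0, 1],
    [0, 0, 0, 0, 0, 0, 1],
    [0, 0, 0, 0, 0, 0, 1],
    [0, 0, 0, 0, 0, 0, 1],
    [0, 0, 0, 0, 0, 0, 1],
    [0, 0, 0, 0, 0, 0, 1],
  ],
)

```text
time_s: 4.7
tcp_pos: [0.4995, -0.3358, 0.0054]
ee_rot: [-3.14, 0.001, -2.797]
ft_force: [-0.8, 0.1, 6.0]
finger_gap: 0.0144
gripper_force: 59.6
```

>>> move_arm(
  motion=[
    [0, 0, -0.5, 0, 0, 0, 1],
    [0, 0, -1.5, 0, 0, 0, 1],
    [0, 0, -2.5, 0, 0, 0, 1],
    [0, 0, -2.5, 0, 0, 0, 1],
    [0, 0, -2.5, 0, 0, 0, 1],
    [-0.8, 3.2, -1, 0, 0, 0, 1],
    [-0.8, 3.2, 0, 0, 0, 0, 1],
    [-0.8, 3.2, 0, 0, 0, 0, 1],
    [-0.8, 3.2, 0, 0, 0, 0, 1],
    [-0.8, 3.2, 0, 0, 0, 0, 1],
    [-0.8, 3.2, 0, 0, 0, 0, 1],
    [-0.8, 3.2, 0, 0, 0, 0, 1],
  ],
)

```text
time_s: 5.7
tcp_pos: [0.4751, -0.1042, 0.1096]
ee_rot: [3.142, 0.0, -2.797]
ft_force: [0.4, -0.0, -0.7]
finger_gap: 0.0142
gripper_force: 58.9
```

>>> move_arm(
  motion=[
    [-0.8, 3.2, 0, 0, 0, 0, 1],
    [-0.8, 3.2, 0, 0, 0, 0, 1],
    [-0.5, 3.2, 0, 0, 0, 0, 1],
    [0, 0, 0, 0, 0, 0.07, 1],
    [0, 0, 0, 0, 0, 0.07, 1],
    [0, 0, 0, 0, 0, 0.07, 1],
    [0, 0, 0, 0, 0, 0.07, 1],
    [0, 0, 0, 0, 0, 0.065, 1],
    [0, 0, 0, 0, 0, 0, 1],
    [0, 0, 0, 0, 0, 0, 1],
  ],
)

```text
time_s: 6.53
tcp_pos: [0.4629, -0.0082, 0.1095]
ee_rot: [-3.142, 0.0, -3.139]
ft_force: [0.8, 1.1, -0.2]
finger_gap: 0.0147
gripper_force: 58.9
```

Run:
```python
from h import *
o=r.get_obs();print(o["time_s"],o["tcp_pos"],o["ee_rot"],o["ft_force"])
for n in("wrist","top","scene"): cv2.imwrite(f"pics/{n}3.png",snapshot(n))
w=cv2.imread("pics/wrist3.png");t=cv2.imread("pics/top3.png");s=cv2.imread("pics/scene3.png")
h=np.array(o["tcp_pos"])+[.15,0,-.006]
for n in("top","scene"):print(proj(cam(n),h))
a=cv2.resize(t[80:280,160:320],None,fx=2.5,fy=2.5,interpolation=3)
b=cv2.resize(s[190:350,140:300],None,fx=2.5,fy=2.5,interpolation=3)
cv2.imwrite("pics/ts3.png",np.hstack([a[:400],b]))
```

```text
6.5333 [ 0.46288574 -0.00818184  0.10945805] [-3.14156261e+00  2.15210298e-06 -3.13930488e+00] [ 0.77683122  1.08942047 -0.23341313]
[[231.75354348 200.38820797]]
[[250.43521675 259.87332085]]
```

View pics/wrist3.png

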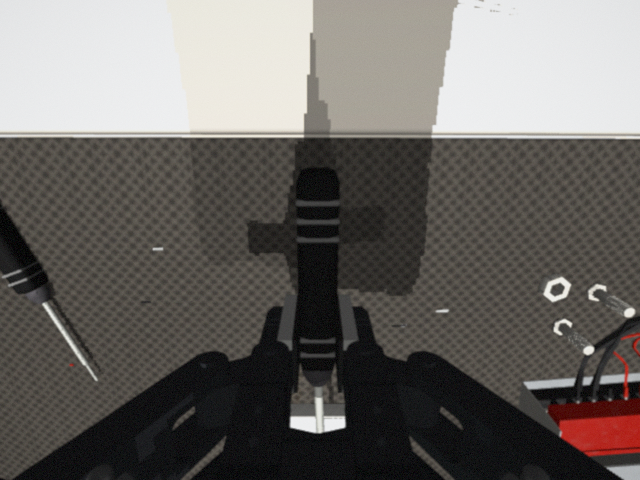

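View pics/ts3.png

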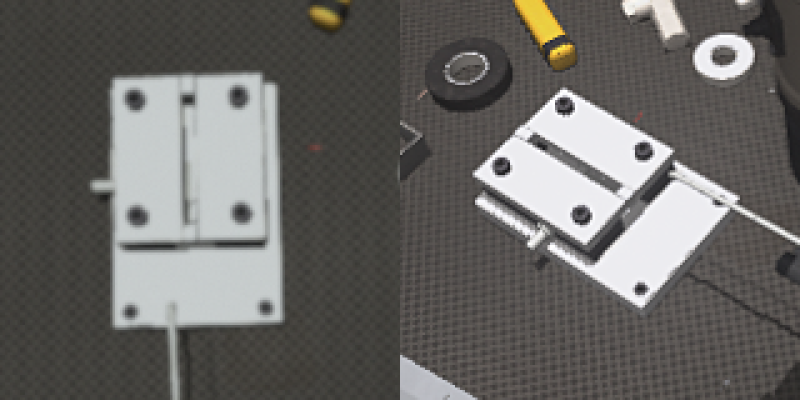

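Run:
```python
from h import *
T,S=cam("top"),cam("scene")
print("hook",tri(T,(229.2,201.6),S,(247.2,256)),tri(T,(229.2,201.6),S,(248.5,259.5)))
L=tri(T,(205.6,210.4),S,(236.8,314));R=tri(T,(272.8,208.4),S,(276,269.2));print(L,R)
t=cv2.imread("pics/top0.png");g=cv2.cvtColor(t,cv2.COLOR_BGR2GRAY)
print(g[185:218:1,225]);print(g[195,198:282]);print(g[203,198:282])
for y in(120,130,140,150,160,170,175):print(y,g[y,228:246])
print(g[100:185,235])
```

```text
hook (array([ 0.61082735, -0.00506967,  0.11857904]), np.float64(0.005205066641961123)) (array([ 0.61117417, -0.0045785 ,  0.1096833 ]), np.float64(0.00247134312786101))
(array([0.61351044, 0.04799958, 0.00977635]), np.float64(0.00022196986363167312)) (array([ 0.61361954, -0.0619875 ,  0.01192219]), np.float64(0.0005481428935438754))
[198 198 198 198 198 197 197 196 197 197 197 197 197 197 196 197 196 197
 198 197 199 197 198 197 187 150  86  54  58  64  67  66  63]
[ 64  61  64  64  62  64  90 150 188 198 197 197 198 196 197 199 197 197
 198 197 197 198 196 196 197 197 197 197 197 198 197 197 198 198 198 198
 198 198 197 197 197 198 198 198 197 198 198 198 197 197 198 198 197 198
 197 197 197 197 197 199 197 196 199 197 197 197 196 197 198 196 198 197
 197 189 150  92  68  67  65  62  65  67  63  64]
[ 60  61  62  64  64  65  93 150 186 195 184 155 112  81  76  94 129 168
 192 197 197 198 198 198 197 197 198 198 198 197 198 197 197 198 197 199
 198 198 198 197 196 198 197 198 199 198 197 197 198 198 197 199 198 198
 198 198 198 197 197 198 197 198 198 196 183 148  96  60  59  70 105
[... 246 characters left out ...]
0 197 196 197 197 197 198 197 197 197 197]
150 [196 198 197 188 150 110 133 165 183 193 192 191 196 196 197 197 198 197]
160 [198 198 196 190 161 111 102 137 162 169 168 177 193 197 199 198 197 197]
170 [197 198 197 193 178 164 166 178 186 186 172 176 191 196 197 197 197 197]
175 [183 185 187 183 174 171 175 177 175 166 148 146 160 164 161 161 162 156]
[ 60  58  59  62  62  61  57  58  71 112 158 190 197 197 197 194 177 136
  79  44  46  91 150 187 196 196 196 197 197 195 193 189 189 188 189 189
 189 189 189 189 190 189 190 188 179 168 164 165 164 165 165 166 165 166
 166 166 166 166 163 156 137 126 128 133 139 140 139 136 129 142 178 194
 197 197 193 177 136  94 101 135 171 193 197 197 198]
```

Run:
```python
from h import *
T,S=cam("top"),cam("scene")
L=onz(T,(205.0,195),.018);R=onz(T,(272.0,195),.018);F=onz(T,(225,210.2),.018);F2=onz(T,(255,209.4),.018);print(L,R,F,F2)
x0=F[0]+.05; y0=(L[1]+R[1])/2; print("mouth est",x0,y0)
for x in(0,10,20,30,40,50,60,70,80,96): print(x,proj(T,[x0+x/1e3,y0-.001,.02])[0].round(1),proj(S,[x0+x/1e3,y0-.001,.02])[0].round(1), proj(T,[x0+x/1e3,y0,.05])[0].round(1))
t=cv2.imread("pics/top0.png")[105:185,215:255];s=cv2.imread("pics/scene0.png")[225:290,170:250]
cv2.imwrite("pics/z.png",np.hstack([cv2.resize(t,(300,600),interpolation=2),cv2.resize(s,(500,406),interpolation=2) if 0 else np.vstack([cv2.resize(s,(480,390),interpolation=2),np.zeros((210,480,3),np.uint8)])]))
```

```text
[0.63748246 0.04714737 0.018     ] [ 0.63453151 -0.06171764  0.018     ] [0.61161567 0.01499473 0.018     ] [ 0.61159501 -0.03365029  0.018     ]
mouth est 0.6616156716475927 -0.007285133175989653
0 [238.7 179.3] [236. 275.] [235.6 175.5]
10 [238.7 173.2] [231.8 272.4] [235.5 169.2]
20 [238.6 167.2] [227.6 269.9] [235.4 163. ]
30 [238.5 161.2] [223.5 267.4] [235.3 156.8]
40 [238.4 155.2] [219.3 264.9] [235.2 150.6]
50 [238.3 149.2] [215.3 262.4] [235.2 144.5]
60 [238.2 143.2] [211.2 259.9] [235.1 138.3]
70 [238.1 137.2] [207.2 257.5] [235.  132.2]
80 [238.  131.3] [203.2 255. ] [234.9 126. ]
96 [237.9 121.8] [196.9 251.2] [234.7 116.2]
```

View pics/z.png

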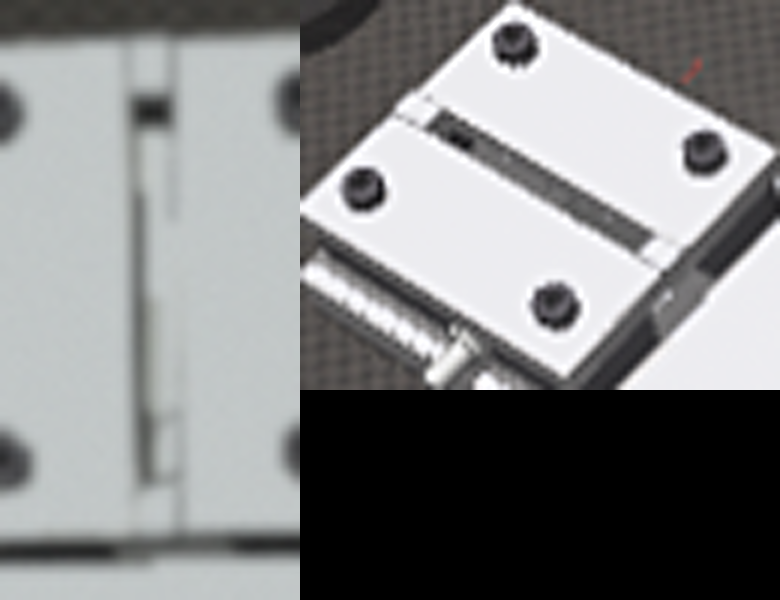

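>>> move_arm(
  motion=[
    [-1.4, -0.1, 0, 0, 0, 0.024, 1],
    [-1.4, 0, 1, 0, 0, 0, 1],
    [0, 0, 2, 0, 0, 0, 1],
    [0, 0, 2, 0, 0, 0, 1],
    [0, 0, 1.5, 0, 0, 0, 1],
    [0, 0, 0.8, 0, 0, 0, 1],
    [0, 0, 0.4, 0, 0, 0, 1],
    [0, 0, 0, 0, 0, 0, 1],
    [0, 0, 0, 0, 0, 0, 1],
  ],
)

```text
time_s: 7.43
tcp_pos: [0.4914, -0.0096, 0.0328]
ee_rot: [3.141, 0.001, 3.118]
ft_force: [0.0, 0.5, 0.7]
finger_gap: 0.0144
gripper_force: 58.9
```

Run:
```python
from h import *
o=r.get_obs();print(o["time_s"],o["tcp_pos"],o["ee_rot"],o["ft_force"],o["wrist_torque"])
t=snapshot("top");s=snapshot("scene")
cv2.imwrite("pics/top4.png",t);cv2.imwrite("pics/scene4.png",s)
p=np.array(o["tcp_pos"])
for z in (.024,.030,.036):print(proj(cam("top"),[p[0]+.15,p[1],z]),proj(cam("scene"),[p[0]+.15,p[1],z]))
a=cv2.resize(t[165:225,215:265],(500,600),interpolation=2)
b=cv2.resize(s[250:310,220:250],(300,600),interpolation=2)
cv2.imwrite("pics/z4.png",np.hstack([a,b]))
```

```text
7.4333 [ 0.49144616 -0.00962408  0.03277979] [3.14145547e+00 7.08741462e-04 3.11785438e+00] [0.02849357 0.52584821 0.71176721] [ 0.02725962 -0.00892963  0.04641035]
[[239.43092111 191.00107045]] [[244.82437293 278.45282395]]
[[238.94527151 190.32881327]] [[244.31425741 276.55032917]]
[[238.45347003 189.64803973]] [[243.79869689 274.62695604]]
```

View pics/z4.png

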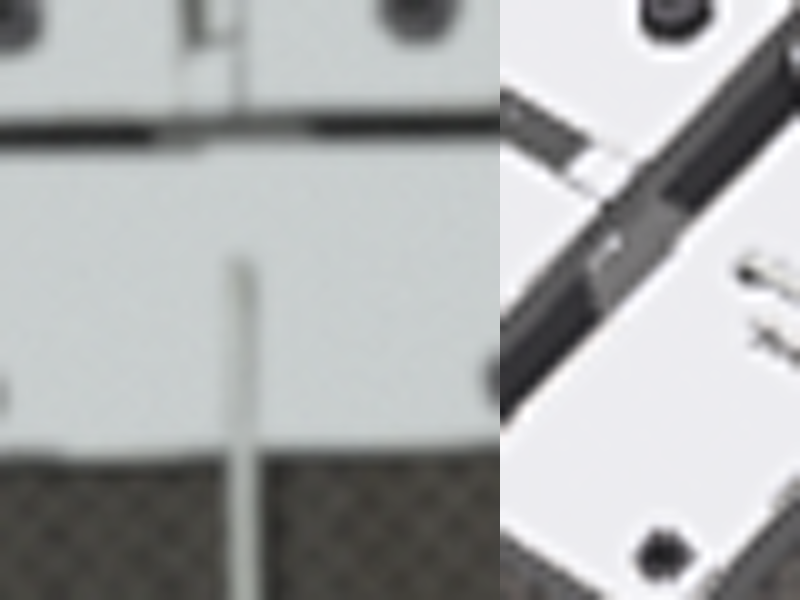

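>>> move_arm(
  motion=[
    [0, 0, 0.3, 0, 0, 0, 1],
    [0, 0, 0.3, 0, 0, 0, 1],
    [0, 0, 0, 0, 0, 0, 1],
    [0, 0, 0, 0, 0, 0, 1],
  ],
)

```text
time_s: 7.87
tcp_pos: [0.4909, -0.0095, 0.0262]
ee_rot: [3.142, -0.0, 3.118]
ft_force: [-0.4, 0.1, -0.0]
finger_gap: 0.0145
gripper_force: 58.9
```

>>> move_arm(
  motion=[
    [0, 0, 0.1, 0, 0, 0, 1],
    [0, 0, 0.05, 0, 0, 0, 1],
    [0, 0, 0, 0, 0, 0, 1],
  ],
)

```text
time_s: 8.12
tcp_pos: [0.491, -0.0095, 0.0247]
ee_rot: [3.142, -0.0, 3.118]
ft_force: [-0.4, -0.4, -0.9]
finger_gap: 0.0143
gripper_force: 58.9
```

>>> move_arm(
  motion=[
    [0, 0, 0.1, 0, 0, 0, 1],
    [0, 0, 0, 0, 0, 0, 1],
    [0, 0, 0, 0, 0, 0, 1],
  ],
)

```text
time_s: 8.37
tcp_pos: [0.491, -0.0096, 0.0237]
ee_rot: [-3.142, -0.0, 3.118]
ft_force: [0.5, -0.3, -0.9]
finger_gap: 0.0144
gripper_force: 58.9
```

>>> move_arm(
  motion=[
    [0, 0, 0.05, 0, 0, 0, 1],
    [0, 0, 0, 0, 0, 0, 1],
  ],
)

```text
time_s: 8.53
tcp_pos: [0.491, -0.0095, 0.0232]
ee_rot: [3.142, -0.0, 3.118]
ft_force: [0.8, 0.7, -0.7]
finger_gap: 0.0142
gripper_force: 58.9
```

>>> move_arm(
  motion=[
    [0, 0, 0.05, 0, 0, 0, 1],
    [0, 0, 0, 0, 0, 0, 1],
  ],
)

```text
time_s: 8.7
tcp_pos: [0.491, -0.0096, 0.0227]
ee_rot: [3.142, -0.0, 3.118]
ft_force: [0.4, 0.1, -0.5]
finger_gap: 0.0144
gripper_force: 58.9
```

>>> move_arm(
  motion=[
    [0, 0, 0.05, 0, 0, 0, 1],
    [0, 0, 0, 0, 0, 0, 1],
  ],
)

```text
time_s: 8.87
tcp_pos: [0.491, -0.0095, 0.0222]
ee_rot: [-3.142, -0.0, 3.118]
ft_force: [0.1, -0.2, -1.2]
finger_gap: 0.0144
gripper_force: 58.9
```

>>> move_arm(
  motion=[
    [0, 0, 0.05, 0, 0, 0, 1],
    [0, 0, 0, 0, 0, 0, 1],
  ],
)

```text
time_s: 9.03
tcp_pos: [0.491, -0.0096, 0.0217]
ee_rot: [-3.142, -0.0, 3.118]
ft_force: [0.2, -0.4, -1.0]
finger_gap: 0.0144
gripper_force: 58.9
```

>>> move_arm(
  motion=[
    [0, 0, 0.05, 0, 0, 0, 1],
    [0, 0, 0, 0, 0, 0, 1],
  ],
)

```text
time_s: 9.2
tcp_pos: [0.491, -0.0095, 0.0212]
ee_rot: [3.142, -0.0, 3.118]
ft_force: [-0.7, 1.2, -0.7]
finger_gap: 0.0142
gripper_force: 58.9
```

>>> move_arm(
  motion=[
    [0, 0, 0.05, 0, 0, 0, 1],
    [0, 0, 0, 0, 0, 0, 1],
  ],
)

```text
time_s: 9.37
tcp_pos: [0.491, -0.0096, 0.0207]
ee_rot: [-3.142, -0.0, 3.118]
ft_force: [-0.6, 0.2, -1.0]
finger_gap: 0.0145
gripper_force: 58.9
```

>>> move_arm(
  motion=[
    [0, 0, 0.05, 0, 0, 0, 1],
    [0, 0, 0, 0, 0, 0, 1],
  ],
)

```text
time_s: 9.53
tcp_pos: [0.491, -0.0095, 0.0202]
ee_rot: [3.142, -0.0, 3.118]
ft_force: [0.9, 0.3, -1.3]
finger_gap: 0.0146
gripper_force: 58.9
```

>>> move_arm(
  motion=[
    [0, 0, 0.05, 0, 0, 0, 1],
    [0, 0, 0, 0, 0, 0, 1],
  ],
)

```text
time_s: 9.7
tcp_pos: [0.491, -0.0095, 0.0197]
ee_rot: [-3.142, 0.0, 3.118]
ft_force: [0.1, -0.3, -0.1]
finger_gap: 0.0144
gripper_force: 58.9
```

Run:
```python
from h import *
o=r.get_obs();print(o["time_s"],o["tcp_pos"],o["ft_force"],o["wrist_torque"])
s=snapshot("scene");cv2.imwrite("pics/scene5.png",s)
g=cv2.cvtColor(s,cv2.COLOR_BGR2GRAY);print(g[272:290,240:252])
```

```text
9.7 [ 0.49101736 -0.00954698  0.01974257] [ 0.11566215 -0.28197496 -0.11989361] [ 0.01920675 -0.02197733 -0.01939944]
[[247 243 238 237 237 236 237 237 237 236 236 236]
 [242 238 237 237 236 237 237 237 237 237 236 237]
 [238 237 237 237 237 237 237 237 236 236 237 237]
 [237 236 236 237 236 236 236 236 236 237 236 236]
 [237 237 237 236 237 237 237 237 236 237 237 236]
 [237 237 236 237 237 238 237 237 237 237 236 236]
 [237 236 237 237 238 235 231 239 238 237 237 236]
 [237 236 237 238 238 225 215 234 229 239 237 237]
 [236 236 237 239 233 192 208 225 214 233 233 238]
 [237 237 237 240 224 113 149 209 232 222 223 233]
 [236 236 237 240 232 146  68 115 182 221 229 225]
 [237 237 237 238 244 238 160 111 106 134 197 230]
 [237 236 237 237 238 244 239 200 177 100  98 156]
 [237 236 237 237 237 238 241 246 239 192 155  91]
 [236 236 237 236 236 236 238 238 242 248 242 175]
 [236 236 236 236 236 236 236 237 237 239 244 237]
 [236 236 236 236 236 237 237 236 236 237 238 241]
 [236 236 236 236 236 236 236 236 237 237 237 237]]
```

>>> move_arm(
  motion=[
    [0, 0, 0.05, 0, 0, 0, 1],
    [0, 0, 0, 0, 0, 0, 1],
  ],
)

```text
time_s: 9.92
tcp_pos: [0.4911, -0.0096, 0.0193]
ee_rot: [3.142, 0.0, 3.118]
ft_force: [-0.2, 0.9, -0.4]
finger_gap: 0.0144
gripper_force: 59.0
```

Run:
```python
from h import *
o=r.get_obs();print(o["time_s"],o["tcp_pos"],o["ft_force"],o["wrist_torque"])
```

```text
9.9167 [ 0.49105346 -0.00956291  0.0192601 ] [-0.15356476  0.94173802 -0.42281126] [-0.00775229 -0.05873922  0.03240413]
```

>>> move_arm(
  motion=[
    [0, 0, 0.05, 0, 0, 0, 1],
    [0, 0, 0, 0, 0, 0, 1],
  ],
)

```text
time_s: 10.08
tcp_pos: [0.491, -0.0096, 0.0187]
ee_rot: [3.142, 0.0, 3.118]
ft_force: [-0.9, 0.3, -0.8]
finger_gap: 0.0143
gripper_force: 59.0
```

Run:
```python
from h import *
o=r.get_obs();print(o["time_s"],o["tcp_pos"],o["ft_force"],o["wrist_torque"])
```

```text
10.0833 [ 0.4910333  -0.00956296  0.01874959] [-0.91952367  0.30691364 -0.81052544] [-0.03640143 -0.07918807 -0.01641735]
```

>>> move_arm(
  motion=[
    [0, 0, 0.05, 0, 0, 0, 1],
    [0, 0, 0, 0, 0, 0, 1],
  ],
)

```text
time_s: 10.25
tcp_pos: [0.4911, -0.0096, 0.0183]
ee_rot: [3.142, 0.0, 3.118]
ft_force: [-1.5, -0.1, 1.0]
finger_gap: 0.0144
gripper_force: 59.1
```

Run:
```python
from h import *
o=r.get_obs();print(o["time_s"],o["tcp_pos"],o["ft_force"],o["wrist_torque"])
s=snapshot("scene");cv2.imwrite("pics/scene6.png",s)
g=cv2.cvtColor(s,cv2.COLOR_BGR2GRAY);print(g[278:287,240:252])
```

```text
10.25 [ 0.49111844 -0.00955058  0.01830282] [-1.46723894 -0.09300127  0.96826965] [-0.02118373 -0.10208996 -0.03737935]
[[236 237 237 237 237 238 238 238 237 237 236 236]
 [236 237 236 238 238 236 234 232 234 239 238 237]
 [236 236 237 239 234 203 212 223 225 229 232 238]
 [237 236 237 241 224 120 169 216 226 214 216 233]
 [236 236 237 240 229 121  74 107 175 231 225 222]
 [236 236 237 239 238 217 159 101 112 154 207 231]
 [236 237 237 237 240 245 240 200 176  99 111 179]
 [237 236 237 236 237 238 242 247 239 191 155 102]
 [236 237 236 237 236 237 237 239 241 248 241 173]]
```

>>> move_arm(
  motion=[
    [0, 0, -0.3, 0, 0, 0, 1],
    [0, 0, -0.2, 0, 0, 0, 1],
    [-0.6, 0.015, 0, 0, 0, 0, 1],
    [-0.6, 0.015, 0, 0, 0, 0, 1],
    [-0.6, 0.015, 0, 0, 0, 0, 1],
    [-0.6, 0.015, 0, 0, 0, 0, 1],
    [-0.6, 0.015, 0, 0, 0, 0, 1],
    [0, 0, 0, 0, 0, 0, 1],
  ],
)

```text
time_s: 10.97
tcp_pos: [0.5229, -0.0095, 0.0234]
ee_rot: [3.142, 0.002, 3.118]
ft_force: [0.7, -0.1, -0.8]
finger_gap: 0.0144
gripper_force: 59.0
```

Run:
```python
from h import *
o=r.get_obs();print(o["time_s"],o["tcp_pos"],o["ft_force"],o["wrist_torque"])
```

```text
10.9667 [ 0.52290895 -0.00945318  0.02337536] [ 0.71606369 -0.07106055 -0.84757389] [0.01200411 0.01893445 0.02052465]
```

Inside the mouth with no contact; continue to the hole.

>>> move_arm(
  motion=[
    [-0.4, 0.01, 0, 0, 0, 0, 1],
    [-0.4, 0.01, 0, 0, 0, 0, 1],
    [-0.4, 0.01, 0, 0, 0, 0, 1],
    [-0.4, 0.01, 0, 0, 0, 0, 1],
    [-0.3, 0, 0, 0, 0, 0, 1],
    [0, 0, 0, 0, 0, 0, 1],
    [0, 0, 0, 0, 0, 0, 1],
  ],
)

```text
time_s: 11.55
tcp_pos: [0.5401, -0.0096, 0.0233]
ee_rot: [-3.142, -0.0, 3.118]
ft_force: [-0.9, -0.0, -0.1]
finger_gap: 0.0141
gripper_force: 59.0
```

Run:
```python
from h import *
o=r.get_obs();print(o["time_s"],o["tcp_pos"],o["ft_force"],o["wrist_torque"])
t=snapshot("top");cv2.imwrite("pics/top7.png",t)
t0=cv2.imread("pics/top0.png")
a=[cv2.resize(x[140:190,220:255],(385,550),interpolation=2) for x in(t0,t)]
cv2.imwrite("pics/z7.png",np.hstack(a))
```

```text
11.55 [ 0.54011036 -0.00960693  0.02325915] [-0.87761792 -0.04146982 -0.0898455 ] [-0.00307291  0.00504333 -0.01359347]
```

View pics/z7.png

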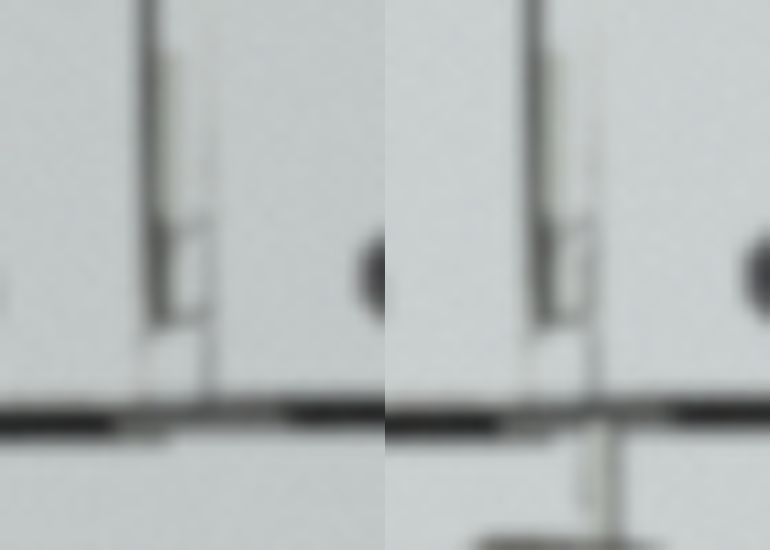

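Run:
```python
from h import *
T,S=cam("top"),cam("scene")
print("shaft",onz(T,(239.8,182),.03),onz(T,(239.5,215),.03));print("mouth",[onz(T,(c,178.6),.026) for c in(230.2,246.1)])
t=cv2.imread("pics/top0.png").astype(int);t7=cv2.imread("pics/top7.png").astype(int)
for y in range(112,176,1): print(y,t[y,231:241].mean(1).round().astype(int),(t[y,231:241,0]-t[y,231:241,2]), t7[y,231:241].mean(1).round().astype(int))
```

```text
shaft [ 0.65500652 -0.01120114  0.03      ] [ 0.60137105 -0.00991319  0.03      ]
mouth [array([0.66181456, 0.00472862, 0.026     ]), array([ 0.66112691, -0.02096032,  0.026     ])]
112 [177 178 191 197 196 190 171 170 190 196] [5 6 5 6 5 5 4 4 5 5] [185 185 200 203 204 197 178 179 197 204]
113 [177 178 192 195 196 190 171 171 191 196] [5 5 6 5 5 6 5 4 5 6] [185 185 199 205 205 197 179 178 198 204]
114 [179 178 191 196 196 190 170 170 190 197] [5 5 5 6 5 5 4 4 5 6] [187 186 199 203 204 198 177 178 197 204]
115 [181 178 189 193 194 186 168 170 191 197] [4 3 5 5 5 5 5 4 5 5] [187 185 198 201 202 195 173 176 197 204]
116 [179 170 174 177 176 172 156 166 191 197] [3 3 5 4 3 4 4 4 5 6] [185 177 181 183 183 178 163 172 197 205]
117 [172 148 136 134 135 132 131 159 188 196] [3 3 4 4 3 3 3 4 5 5] [180 153 142 140 139 136 135 166 196 204]
118 [167 122  87  79  79  78 101 153 189 196] [3 2 1 1 1 0 2 3 6 5] [174 128  93  81  82  83 107 159 197 205]
119 [166 115  65  45  44  51  90 149 187 197] [ 4  1 -2  0  1 -1  2  3  5  5] [171 120  67  47  45  52  93 156 194 204]
120 [167 117  65  45  45  50
[... 5641 characters left out ...]
202 185 153 135 148 162 166 170 186 201]
170 [193 178 164 166 178 185 186 172 176 190] [5 4 3 3 5 5 5 4 4 5] [200 185 171 172 185 192 188 179 183 200]
171 [193 182 180 188 193 195 190 174 172 192] [6 4 3 4 5 6 6 5 5 6] [202 189 187 195 201 204 196 179 180 198]
172 [194 188 188 195 197 197 191 173 172 191] [5 4 4 5 5 6 5 5 4 5] [203 196 195 202 204 204 199 178 179 198]
173 [197 190 190 196 197 197 190 171 172 190] [4 3 3 4 6 7 5 4 5 5] [203 198 198 204 204 204 197 179 176 197]
174 [193 188 188 191 193 193 186 167 169 185] [4 3 3 5 6 6 4 5 4 5] [201 196 196 201 200 201 194 173 173 192]
175 [183 174 170 175 176 174 166 148 146 159] [2 2 3 5 5 5 4 4 3 3] [188 181 177 182 183 182 172 155 152 166]
```

Run:
```python
from h import *
S=cam("scene");m=np.array([.6615,-.0081,.018])
for p in[(229,277.5),(230,275),(231.5,273.8)]:
  for z in(.018,.02,.026): print(p,z,((onz(S,p,z)-m)*1e3).round(1))
g=cv2.cvtColor(cv2.imread("pics/scene0.png"),cv2.COLOR_BGR2GRAY);print(g[266:282,222:242])
b=cv2.imread("pics/scene0.png").astype(int);print((b[...,0]-b[...,2])[266:282,222:242])
print(proj(S,[m+[x/1e3,y/1e3,z/1e3] for x,y,z in[(0,13,0),(0,-13,0),(0,13,16),(0,-13,16)]]).round(1).tolist())
```

```text
(229, 277.5) 0.018 [ 8.3 10.1 -0. ]
(229, 277.5) 0.02 [ 7.1 10.9  2. ]
(229, 277.5) 0.026 [ 3.5 13.4  8. ]
(230, 275) 0.018 [10.3  5.   0. ]
(230, 275) 0.02 [9.1 5.8 2. ]
(230, 275) 0.026 [5.6 8.3 8. ]
(231.5, 273.8) 0.018 [9.8 1.5 0. ]
(231.5, 273.8) 0.02 [8.6 2.4 2. ]
(231.5, 273.8) 0.026 [5.  4.9 8. ]
[[247 210 158  95 125 217 251 242 240 242 241 194 122  80  93  95  71  53
   53  54]
 [241 248 245 178 178 233 239 241 241 245 233 131  87  95  99  83  53  54
   56  48]
 [237 239 242 243 219 178 208 233 247 237 164  78  93 102  82  49  55  53
   50  41]
 [237 237 238 239 242 237 210 214 225 166  77  88  99 102  62  54  52  50
   43  97]
 [236 237 237 237 238 242 248 233  99  81  89  92 102 115 104  82  63  46
   93 201]
 [237 236 237 237 239 244 239 174  84  91  93  98 111 121 121 116  93 103
  196 249]
 [237 237 237 239 243 238 174  83  86  87 100 111 119 118 118 112 128 203
  247 243]
 [236 237 239 243 238 178  82  81 108 150 113 120 117 116 110 128 202 246
  242 238]
 [237 239 242 238 182 100  83  95 153 192 116 119 118 113 103 166 249 242
  238 237]
 [238 242 237 186 104  85  99
[... 940 characters left out ...]
  2]
 [ 3  3  3  4  4  3 -1 -1  0  1  0 -1  0  0 -1 -1 -2 -1  2  4]
 [ 4  4  3  3  2  0  0  0  1  3 -1  1  0 -1 -1 -1  0  2  4  4]
 [ 3  4  4  2 -2 -1  0  0  4  4  0 -1  0 -1 -1  1  2  4  4  3]
 [ 4  4  3 -1  0  0  0  0  3 -1 -2 -1  0 -2  1  7  3  3  3  3]
 [ 3  2 -3  0  0  1  1 -1 -1 -1 -1 -1 -2  0  6  4  4  4  4  4]
 [ 2 -3 -2 -1  0  0  2 -1 -1 -1  0 -2  0  6  4  3  4  3  3  3]
 [-2  1  1  0  1  2  1 -1  0 -1  0  1  7  4  3  3  3  3  3  3]
 [-1  0  0  1  3  2  3  0 -1 -1  0  6  4  3  3  3  4  4  4  4]
 [ 0  0  1  1  3  3  2  1 -2  2  7  3  3  3  3  3  4  4  3  3]
 [ 0  0  2  3  2  2  2  1 -1 -1  2  4  4  3  3  4  3  4  4  4]]
[[231.4, 280.8], [240.9, 270.7], [229.9, 275.7], [239.5, 265.6]]
```

>>> move_arm(
  motion=[
    [0, 0, 0.15, 0, 0, 0, 1],
    [0, 0, 0, 0, 0, 0, 1],
  ],
)

```text
time_s: 11.77
tcp_pos: [0.5397, -0.0096, 0.0216]
ee_rot: [3.142, -0.0, 3.118]
ft_force: [-0.3, 0.6, -1.3]
finger_gap: 0.0145
gripper_force: 59.0
```

Run:
```python
from h import *
o=r.get_obs();print(o["time_s"],o["tcp_pos"],o["ft_force"],o["wrist_torque"])
```

```text
11.7667 [ 0.53970462 -0.00955375  0.02158507] [-0.28370252  0.57992997 -1.2506606 ] [ 0.04922237 -0.02640441 -0.03285813]
```

>>> move_arm(
  motion=[
    [0, 0, 0.08, 0, 0, 0, 1],
    [0, 0, 0, 0, 0, 0, 1],
  ],
)

```text
time_s: 11.93
tcp_pos: [0.5399, -0.0096, 0.0209]
ee_rot: [3.142, -0.0, 3.118]
ft_force: [0.3, 0.2, -0.6]
finger_gap: 0.0145
gripper_force: 59.0
```

Run:
```python
from h import *
o=r.get_obs();print(o["time_s"],o["tcp_pos"],o["ft_force"],o["wrist_torque"])
```

```text
11.9333 [ 0.53990849 -0.00959147  0.02089574] [ 0.26842831  0.22674283 -0.55153834] [ 0.01344113 -0.05063864  0.03937345]
```

>>> move_arm(
  motion=[
    [0, 0, 0.07, 0, 0, 0, 1],
    [0, 0, 0, 0, 0, 0, 1],
    [0, 0, 0, 0, 0, 0, 1],
  ],
)

```text
time_s: 12.18
tcp_pos: [0.5401, -0.0095, 0.0204]
ee_rot: [3.142, 0.0, 3.118]
ft_force: [-0.5, 0.5, -0.0]
finger_gap: 0.0141
gripper_force: 59.0
```

Run:
```python
from h import *
o=r.get_obs();print(o["time_s"],o["tcp_pos"],o["ft_force"],o["wrist_torque"])
```

```text
12.1833 [ 0.5401326  -0.00954688  0.02035048] [-0.49447785  0.50194149 -0.00495119] [ 0.00716443 -0.09487584  0.00194454]
```

>>> move_arm(
  motion=[
    [0, 0, 0.07, 0, 0, 0, 1],
    [0, 0, 0, 0, 0, 0, 1],
    [0, 0, 0, 0, 0, 0, 1],
  ],
)

```text
time_s: 12.43
tcp_pos: [0.5403, -0.0095, 0.0197]
ee_rot: [3.142, 0.0, 3.118]
ft_force: [-0.5, -0.2, -0.0]
finger_gap: 0.0144
gripper_force: 59.1
```

Run:
```python
from h import *
o=r.get_obs();print(o["time_s"],o["tcp_pos"],o["ft_force"],o["wrist_torque"])
```

```text
12.4333 [ 0.54025623 -0.00953011  0.01966726] [-0.46931885 -0.16317817 -0.04036687] [ 0.01018242 -0.20780149  0.09571427]
```

>>> move_arm(
  motion=[
    [-0.1, 0, 0, 0, 0, 0, 1],
    [0, 0, 0, 0, 0, 0, 1],
  ],
)

```text
time_s: 12.6
tcp_pos: [0.5415, -0.0095, 0.0197]
ee_rot: [3.141, 0.001, 3.118]
ft_force: [0.7, 0.2, -2.2]
finger_gap: 0.0143
gripper_force: 58.9
```

```bash
cat > q.py <<'E'
from h import *
o=r.get_obs();print(round(o["time_s"],2),(o["tcp_pos"]*1e3).round(2),o["ft_force"].round(2),o["wrist_torque"].round(3))
E
python3 q.py
```

```text
12.6 [541.52  -9.49  19.67] [ 0.69  0.23 -2.18] [ 0.123 -0.298  0.016]
```

>>> move_arm(
  motion=[
    [-0.1, 0, 0, 0, 0, 0, 1],
    [0, 0, 0, 0, 0, 0, 1],
  ],
)

```text
time_s: 12.77
tcp_pos: [0.542, -0.0096, 0.0195]
ee_rot: [-3.142, -0.0, 3.118]
ft_force: [-0.1, -0.1, -0.4]
finger_gap: 0.0147
gripper_force: 59.0
```

```bash
python3 q.py
```

```text
12.77 [542.04  -9.6   19.49] [-0.15 -0.12 -0.41] [-0.003 -0.047  0.026]
```

>>> move_arm(
  motion=[
    [-0.1, 0, 0, 0, 0, 0, 1],
    [0, 0, 0, 0, 0, 0, 1],
  ],
)

```text
time_s: 12.93
tcp_pos: [0.5429, -0.0097, 0.0195]
ee_rot: [-3.142, -0.0, 3.118]
ft_force: [0.4, -0.1, -0.6]
finger_gap: 0.0142
gripper_force: 59.0
```

```bash
python3 q.py
```

```text
12.93 [542.9   -9.71  19.49] [ 0.37 -0.06 -0.61] [-0.066 -0.034 -0.014]
```

>>> move_arm(
  motion=[
    [-0.1, 0, 0, 0, 0, 0, 1],
    [0, 0, 0, 0, 0, 0, 1],
  ],
)

```text
time_s: 13.1
tcp_pos: [0.544, -0.0098, 0.0195]
ee_rot: [-3.142, -0.0, 3.118]
ft_force: [-0.3, 0.6, -0.9]
finger_gap: 0.0146
gripper_force: 59.0
```

```bash
python3 q.py
```

```text
13.1 [544.05  -9.75  19.55] [-0.29  0.61 -0.92] [-0.067 -0.067  0.011]
```

>>> move_arm(
  motion=[
    [0.15, 0, -0.03, 0, 0, 0, 1],
    [0.15, -0.005, 0, 0, 0, 0, 1],
    [0.15, -0.005, 0, 0, 0, 0, 1],
    [0.15, -0.005, 0, 0, 0, 0, 1],
    [0.15, 0, 0, 0, 0, 0, 1],
  ],
)

```text
time_s: 13.52
tcp_pos: [0.5367, -0.0096, 0.0201]
ee_rot: [3.141, 0.0, 3.118]
ft_force: [0.3, -0.9, 0.6]
finger_gap: 0.0145
gripper_force: 59.1
```

```bash
python3 q.py
```

```text
13.52 [536.66  -9.55  20.12] [ 0.33 -0.89  0.64] [ 0.02  -0.337 -0.018]
```

>>> move_arm(
  motion=[
    [0, 0, -0.2, 0, 0, 0, 1],
    [-0.3, 0.007, 0, 0, 0, 0, 1],
    [-0.33, 0.007, 0, 0, 0, 0, 1],
    [0, 0, 0.15, 0, 0, 0, 1],
    [0, 0, 0.1, 0, 0, 0, 1],
    [0, 0, 0, 0, 0, 0, 1],
  ],
)

```text
time_s: 14.02
tcp_pos: [0.5427, -0.0096, 0.0191]
ee_rot: [-3.142, -0.0, 3.118]
ft_force: [0.1, 0.4, -0.6]
finger_gap: 0.0141
gripper_force: 59.0
```

```bash
python3 q.py
```

```text
14.02 [542.67  -9.65  19.05] [ 0.14  0.43 -0.6 ] [-0.054 -0.155 -0.038]
```

>>> move_arm(
  motion=[
    [0, 0, 0.05, 0, 0, 0, 1],
    [0, 0, 0, 0, 0, 0, 1],
  ],
)

```text
time_s: 14.18
tcp_pos: [0.5427, -0.0097, 0.0188]
ee_rot: [3.142, -0.0, 3.118]
ft_force: [-0.1, -0.1, -1.1]
finger_gap: 0.0143
gripper_force: 59.0
```

```bash
python3 q.py
```

```text
14.18 [542.7   -9.66  18.76] [-0.07 -0.14 -1.06] [ 0.003 -0.087  0.018]
```

>>> move_arm(
  motion=[
    [0, 0, 0.05, 0, 0, 0, 1],
    [0, 0, 0, 0, 0, 0, 1],
  ],
)

```text
time_s: 14.35
tcp_pos: [0.5427, -0.0097, 0.0183]
ee_rot: [3.142, -0.0, 3.118]
ft_force: [0.0, -0.7, 1.1]
finger_gap: 0.0141
gripper_force: 59.0
```

```bash
python3 q.py
```

```text
14.35 [542.73  -9.66  18.35] [ 0.03 -0.66  1.05] [ 0.006 -0.142 -0.069]
```

>>> move_arm(
  motion=[
    [0.15, -0.004, 0, 0, 0, 0, 1],
    [0.15, -0.004, 0, 0, 0, 0, 1],
    [0, 0, 0, 0, 0, 0, 1],
  ],
)

```text
time_s: 14.6
tcp_pos: [0.5406, -0.0095, 0.0187]
ee_rot: [3.141, 0.002, 3.118]
ft_force: [2.8, 0.3, -0.6]
finger_gap: 0.0144
gripper_force: 59.0
```

```bash
python3 q.py
```

```text
14.6 [540.56  -9.52  18.71] [ 2.81  0.32 -0.62] [ 0.067 -0.592  0.018]
```

>>> move_arm(
  motion=[
    [0.15, -0.004, 0, 0, 0, 0, 1],
    [0.1, 0, 0, 0, 0, 0, 1],
    [0, 0, 0, 0, 0, 0, 1],
  ],
)

```text
time_s: 14.85
tcp_pos: [0.5382, -0.0094, 0.0188]
ee_rot: [3.141, 0.002, 3.118]
ft_force: [3.6, -0.3, 0.1]
finger_gap: 0.014
gripper_force: 59.0
```

```bash
python3 q.py
```

```text
14.85 [538.23  -9.41  18.75] [ 3.56 -0.33  0.14] [ 0.174 -0.944  0.092]
```

>>> move_arm(
  motion=[
    [0.15, -0.004, 0, 0, 0, 0, 1],
    [0.15, -0.004, 0, 0, 0, 0, 1],
    [0.15, -0.004, 0, 0, 0, 0, 1],
  ],
)

```text
time_s: 15.1
tcp_pos: [0.534, -0.0094, 0.0188]
ee_rot: [3.141, 0.002, 3.118]
ft_force: [4.7, 0.6, -0.8]
finger_gap: 0.0144
gripper_force: 59.0
```

```bash
python3 q.py
```

```text
15.1 [534.02  -9.45  18.78] [ 4.69  0.59 -0.79] [ 0.167 -1.163  0.065]
```

>>> move_arm(
  motion=[
    [0.15, -0.004, 0, 0, 0, 0, 1],
    [0.15, -0.004, 0, 0, 0, 0, 1],
    [0.15, -0.004, 0, 0, 0, 0, 1],
  ],
)

```text
time_s: 15.35
tcp_pos: [0.5295, -0.0095, 0.0188]
ee_rot: [3.141, 0.002, 3.118]
ft_force: [5.1, 1.0, -1.0]
finger_gap: 0.0144
gripper_force: 59.0
```

```bash
cat > rows.py <<'E'
from h import *
T=cam("top");t=snapshot("top").astype(int)
for y in range(138,184,2): print(y,t[y,231:245].mean(1).round().astype(int))
E
python3 q.py; python3 rows.py
```

```text
15.35 [529.53  -9.47  18.77] [ 5.13  1.03 -0.96] [ 0.143 -1.307  0.065]
138 [193 157 122 162 195 204 203 205 204 205 204 204 204 203]
140 [195 156 123 162 196 203 203 204 203 203 204 204 206 206]
142 [196 157 123 161 195 204 202 202 202 203 204 204 204 205]
144 [194 157 123 161 195 204 204 201 201 203 205 205 206 206]
146 [194 157 120 160 195 204 203 199 198 203 204 205 205 204]
148 [195 157 120 159 195 204 203 200 201 203 205 204 204 203]
150 [195 156 120 155 192 202 202 199 197 204 204 204 204 203]
152 [195 157 116 139 173 191 198 196 195 203 204 204 203 204]
154 [196 160 119 137 171 191 199 193 193 202 205 204 203 204]
156 [197 162 122 139 172 189 198 193 193 202 204 204 203 204]
158 [198 163 123 138 172 189 199 195 194 202 205 204 205 205]
160 [196 166 120 124 160 187 198 190 188 200 204 205 204 205]
162 [197 167 117 102 143 185 197 187 187 200 204 204 204 203]
164 [199 169 121 102 143 184 196 184 186 199 204 204 204 204]
166 [199 173 129 105 142 179 186 177 182 198 205 205 204 205]
168 [200 180 141 112 140 169 181 180 186 200 204 206 204 205]
170 [202 185 171 169 184 197 198 183 182 198 205 205 205 204]
172 [203 195 195 201 204 204 197 179 178 197 204 204 205 204]
174 [202 196 195 200 201 200 193 175 174 192 197 198 198 196]
176 [150 140 134 138 140 138 129 113 110 119 119 116 114 110]
178 [ 89  94  95  98 104 108 111 124 128 116 105 111 114 112]
180 [157 159 159 165 178 189 183 179 173 151 162 188 193 196]
182 [204 204 204 204 204 200 189 181 174 156 169 197 203 204]
```

>>> move_arm(
  motion=[
    [0.2, -0.005, 0, 0, 0, 0, 1],
    [0.2, -0.005, 0, 0, 0, 0, 1],
    [0.2, -0.005, 0, 0, 0, 0, 1],
    [0.2, -0.005, 0, 0, 0, 0, 1],
    [0.2, -0.005, 0, 0, 0, 0, 1],
    [0.2, -0.005, 0, 0, 0, 0, 1],
    [0.2, -0.005, 0, 0, 0, 0, 1],
    [0.2, -0.005, 0, 0, 0, 0, 1],
    [0.2, -0.005, 0, 0, 0, 0, 1],
    [0.2, -0.005, 0, 0, 0, 0, 1],
  ],
)

```text
time_s: 16.23
tcp_pos: [0.5079, -0.0098, 0.0183]
ee_rot: [-3.142, -0.0, 3.118]
ft_force: [1.0, -0.4, 0.8]
finger_gap: 0.0149
gripper_force: 59.1
```

```bash
python3 q.py
```

```text
16.23 [507.91  -9.81  18.34] [ 0.98 -0.43  0.79] [-0.006 -0.326 -0.045]
```

>>> move_arm(
  motion=[
    [0.2, -0.005, 0, 0, 0, 0, 1],
    [0.2, -0.005, 0, 0, 0, 0, 1],
    [0.2, -0.005, 0, 0, 0, 0, 1],
    [0.2, -0.005, 0, 0, 0, 0, 1],
    [0.2, -0.005, 0, 0, 0, 0, 1],
    [0.2, -0.005, 0, 0, 0, 0, 1],
    [0.2, -0.005, 0, 0, 0, 0, 1],
    [0.2, -0.005, 0, 0, 0, 0, 1],
    [0.2, -0.005, 0, 0, 0, 0, 1],
    [0.2, -0.005, 0, 0, 0, 0, 1],
  ],
)

```text
time_s: 17.07
tcp_pos: [0.4881, -0.0097, 0.0184]
ee_rot: [3.142, -0.0, 3.118]
ft_force: [0.1, 0.2, -0.9]
finger_gap: 0.0145
gripper_force: 59.1
```

```bash
python3 q.py
```

```text
17.07 [488.1   -9.69  18.39] [ 0.06  0.2  -0.9 ] [-0.06  -0.321 -0.034]
```

>>> move_arm(
  motion=[
    [0.2, -0.005, 0, 0, 0, 0, 1],
    [0.2, -0.005, 0, 0, 0, 0, 1],
    [0.2, -0.005, 0, 0, 0, 0, 1],
    [0.2, -0.005, 0, 0, 0, 0, 1],
    [0.15, -0.005, 0, 0, 0, 0, 1],
    [0, 0, 0, 0, 0, 0, 1],
  ],
)

```text
time_s: 17.57
tcp_pos: [0.478, -0.0098, 0.0183]
ee_rot: [3.142, -0.001, 3.118]
ft_force: [0.2, -0.4, 0.3]
finger_gap: 0.0146
gripper_force: 59.1
```

```bash
python3 q.py
python3 - <<'E'
from h import *
t=snapshot("top");s=snapshot("scene");cv2.imwrite("pics/top8.png",t);cv2.imwrite("pics/scene8.png",s)
a=cv2.resize(t[165:225,210:260],(500,600),interpolation=2)
b=cv2.resize(s[255:315,220:250],(300,600),interpolation=2)
cv2.imwrite("pics/z8.png",np.hstack([a,b]))
E
```

```text
17.57 [478.04  -9.77  18.29] [ 0.16 -0.43  0.27] [ 0.044 -0.018 -0.026]
```

View pics/z8.png

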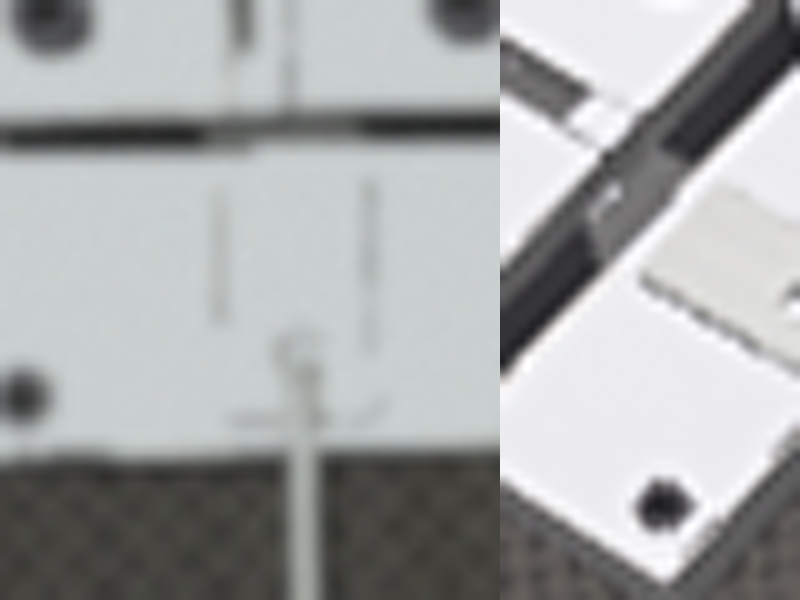

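Run:
```python
from h import *
T,S=cam("top"),cam("scene");m=np.array([.6615,-.0081,.018])
t=cv2.imread("pics/top8.png").astype(int)
print((onz(T,(236,206.5),.02)-m)*1e3,(onz(T,(232,183.5),.02)-m)*1e3,(onz(T,(247,183),.02)-m)*1e3)
for c in (236,237,245,246):print(c,t[176:214,c].mean(1).round().astype(int),(t[:,c,0]-t[:,c,2])[176:214])
# scene: far edge corners
for p in[(234,282.5),(242.5,273.8)]:print((onz(S,p,.02)-m)*1e3)
```

```text
[-44.62057903   4.91873904   2.        ] [-6.61286922 10.87036014  2.        ] [ -6.44174277 -13.51318312   2.        ]
236 [139  95 109 156 192 203 206 205 206 206 206 205 206 206 205 204 205 206
 204 206 206 203 203 199 200 201 204 204 204 200 185 182 192 170 118  66
  55  63] [ 3  1  1  4  4  5  5  6  5  6  6  5  7  6  6  5  6  5  6  6  6  5  6  5
  6  5  6  6  6  5  4  4  4  4  1  0 -4 -5]
237 [129  92 111 159 196 206 204 205 205 206 206 206 205 206 206 205 206 204
 205 205 205 203 195 186 183 187 195 200 200 197 184 181 188 167 114  70
  57  65] [ 2  0 -1  3  6  6  5  5  6  6  6  6  7  6  6  6  6  7  5  6  5  5  5  3
  4  4  4  6  5  5  3  4  3  4  1 -1 -4 -4]
245 [105  79 105 158 195 204 203 201 200 200 200 200 201 200 199 198 200 200
 202 203 202 201 202 202 202 205 205 205 205 202 193 191 192 160  96  66
  67  66] [ 2  0  2  3  6  5  6  6  5  5  7  5  5  5  5  6  5  5  7  5  5  5  6  6
  5  6  6  6  5  5  5  6  6  4  1 -3 -6 -4]
246 [ 96  62  91 152 194 204 199 188 184 186 188 187 188 185 183 183 184 190
 195 196 193 191 190 193 198 203 206 205 203 200 192 190 193 160  96  67
  70  68] [ 2  0  2  3  5  5  6  5  4  5  5  5  4  5  5  4  5  5  6  5  5  5  5  6
  6  5  5  6  5  6  6  5  5  5  1 -3 -7 -6]
[-7.37678353 14.01298189  2.        ]
[-7.87751264 -8.59998391  2.        ]
```

>>> move_arm(
  motion=[
    [-0.1, 0, 0, 0, 0, 0, 1],
    [-0.05, 0, 0, 0, 0, 0, 1],
    [0, 0, -0.1, 0, 0, 0, 1],
    [0, 0, -0.1, 0, 0, 0, 1],
    [0, 0, -0.2, 0, 0, 0, 1],
    [0, 0, -0.3, 0, 0, 0, 1],
    [0, 0, -0.4, 0, 0, 0, 1],
    [0, 0, 0, 0, 0, 0, 1],
  ],
)

```text
time_s: 18.33
tcp_pos: [0.4807, -0.0098, 0.0301]
ee_rot: [3.141, 0.001, 3.118]
ft_force: [0.3, 0.4, -0.7]
finger_gap: 0.0144
gripper_force: 58.9
```

```bash
python3 q.py
python3 - <<'E'
from h import *
s=snapshot("scene").astype(int);t=snapshot("top").astype(int);p=cv2.imread("pics/top8.png").astype(int)
cv2.imwrite("pics/top9.png",t)
print(t[176:214,232].mean(1).round().astype(int),p[176:214,232].mean(1).round().astype(int))
print(t[176:214,246].mean(1).round().astype(int));print(t[176:214,236].mean(1).round().astype(int))
for y in range(193,210,2):print(y,t[y,230:250].mean(1).round().astype(int))
E
```

```text
18.33 [480.74  -9.76  30.14] [ 0.27  0.44 -0.73] [-0.012  0.025 -0.046]
[139  96  92 117 160 195 203 200 195 194 192 189 188 189 189 188 188 189
 187 185 187 194 202 204 204 205 205 205 205 203 198 196 198 182 136  78
  51  60] [141  95  94 116 159 197 203 201 196 194 191 190 189 189 189 189 190 189
 188 186 186 194 204 205 205 204 205 205 204 204 198 198 199 183 138  79
  53  59]
[ 98  63  93 151 194 203 197 187 184 186 186 187 186 185 184 184 185 189
 194 194 194 191 190 193 197 203 205 205 203 198 190 189 191 160  96  68
  68  69]
[138  97 109 156 192 203 205 205 205 204 204 204 205 205 205 205 205 205
 205 205 204 204 201 198 196 195 198 200 199 198 181 177 187 165 114  68
  57  66]
193 [199 189 189 200 204 204 205 205 205 204 205 205 205 204 204 200 189 189
 199 204]
195 [200 186 185 200 205 205 205 205 205 205 204 205 205 204 204 201 194 194
 201 205]
197 [201 194 194 202 206 204 204 198 194 192 190 197 202 206 205 202 191 193
 201 205]
199 [203 204 204 204 203 205 198 181 167 158 148 167 192 203 205 202 193 193
 201 204]
201 [204 204 205 205 205 205 195 178 174 172 165 179 196 204 205 204 203 203
 204 204]
203 [206 205 205 204 205 205 200 191 185 182 181 189 197 202 205 203 205 203
 205 205]
205 [205 205 203 202 200 199 198 186 183 178 166 172 189 200 202 202 198 193
 193 202]
207 [205 202 196 188 183 181 177 172 176 174 148 148 171 188 192 190 189 195
 200 203]
209 [186 185 182 177 172 171 165 160 167 170 143 137 153 158 159 160 160 161
 158 160][ WARN:0@0.874] global loadsave.cpp:1063 imwrite_ Unsupported depth image for selected encoder is fallbacked to CV_8U.
```

>>> move_arm(
  motion=[
    [0, 0, -2, 0, 0, 0, 1],
    [0, 0, -3, 0, 0, 0, 1],
    [0, 0, -3, 0, 0, 0, 1],
    [0, -2, 0, 0, 0, 0, 1],
    [-0.3, -3.4, 0, 0, 0, 0, 1],
    [-0.3, -3.4, 0, 0, 0, 0, 1],
    [-0.3, -3.4, 0, 0, 0, 0, 1],
    [-0.3, -3.4, 0, 0, 0, 0, 1],
    [-0.3, -3.4, 0, 0, 0, 0, 1],
    [-0.3, -3.4, 0, 0, 0, 0, 1],
    [-0.3, -3.4, 0, 0, 0, 0, 1],
    [-0.3, -3.4, 0, 0, 0, 0, 1],
  ],
)

```text
time_s: 19.43
tcp_pos: [0.497, -0.3038, 0.1092]
ee_rot: [3.141, -0.0, 3.118]
ft_force: [0.8, -0.2, -1.1]
finger_gap: 0.0143
gripper_force: 59.0
```

>>> move_arm(
  motion=[
    [-0.3, -2, 0, 0, 0, 0, 1],
    [0, -1.4, 0, 0, 0, -0.06, 1],
    [0, 0, 0, 0, 0, -0.06, 1],
    [0, 0, 0, 0, 0, -0.06, 1],
    [0, 0, 0, 0, 0, -0.06, 1],
    [0, 0, 0, 0, 0, -0.06, 1],
    [0, 0, 0, 0, 0, -0.06, 1],
    [0, 0, 0, 0, 0, 0, 1],
    [0, 0, 0, 0, 0, 0, 1],
  ],
)

```text
time_s: 20.18
tcp_pos: [0.4993, -0.3362, 0.1092]
ee_rot: [3.141, -0.0, -2.807]
ft_force: [-0.8, -0.2, -1.3]
finger_gap: 0.0146
gripper_force: 58.9
```

```bash
python3 q.py; python3 -c "
from h import *
plan((.499,-.335,.0062),(np.pi,0,np.radians(200)))"
```

```text
20.18 [ 499.3  -336.23  109.17] [-0.77 -0.15 -1.28] [ 0.023  0.073 -0.01 ]
shift cm [-1.00e-02  1.20e-01  1.03e+01] rotvec [ 0.001 -0.    -0.015]
```

Lower, gently at the end.

>>> move_arm(
  motion=[
    [0, 0, 2.5, 0, 0, 0, 1],
    [0, 0, 2.5, 0, 0, 0, 1],
    [0, 0, 2.2, 0, 0, 0, 1],
    [0, 0, 1.3, 0, 0, 0, 1],
    [0, 0, 0.8, 0, 0, 0, 1],
    [0, 0, 0.4, 0, 0, 0, 1],
    [0, 0, 0.2, 0, 0, 0, 1],
    [0, 0, 0.2, 0, 0, 0, 1],
    [0, 0, 0.1, 0, 0, 0, 1],
    [0, 0, 0, 0, 0, 0, 1],
  ],
)

```text
time_s: 21.02
tcp_pos: [0.5, -0.3366, 0.008]
ee_rot: [-3.141, 0.001, -2.805]
ft_force: [0.1, -0.4, -0.7]
finger_gap: 0.0142
gripper_force: 59.0
```

```bash
python3 q.py
```

```text
21.02 [ 499.97 -336.57    8.02] [ 0.09 -0.41 -0.68] [-0.056  0.013 -0.046]
```

>>> move_arm(
  motion=[
    [0, 0, 0.1, 0, 0, 0, 1],
    [0, 0, 0.1, 0, 0, 0, 1],
    [0, 0, 0, 0, 0, 0, 1],
    [0, 0, 0, 0, 0, 0, 1],
  ],
)

```text
time_s: 21.35
tcp_pos: [0.4996, -0.3363, 0.0055]
ee_rot: [3.142, 0.0, -2.805]
ft_force: [0.4, 0.8, -0.8]
finger_gap: 0.0147
gripper_force: 59.0
```

```bash
python3 q.py
```

```text
21.35 [ 499.56 -336.32    5.46] [ 0.36  0.75 -0.85] [ 0.018  0.007 -0.017]
```

>>> move_arm(
  motion=[
    [0, 0, 0.05, 0, 0, 0, 1],
    [0, 0, 0.05, 0, 0, 0, 1],
    [0, 0, 0, 0, 0, 0, 1],
  ],
)

```text
time_s: 21.6
tcp_pos: [0.4996, -0.3364, 0.0054]
ee_rot: [3.141, 0.0, -2.806]
ft_force: [-2.8, 2.4, 9.0]
finger_gap: 0.0143
gripper_force: 60.3
```

```bash
python3 q.py
```

```text
21.6 [ 499.59 -336.36    5.37] [-2.81  2.44  9.04] [ 0.451  0.625 -0.007]
```

On the bench. Release slowly, then lift.

>>> move_arm(
  motion=[
    [0, 0, -0.05, 0, 0, 0, 0.8],
    [0, 0, 0, 0, 0, 0, 0.6],
    [0, 0, 0, 0, 0, 0, 0.4],
    [0, 0, 0, 0, 0, 0, 0.2],
    [0, 0, 0, 0, 0, 0, 0],
    [0, 0, 0, 0, 0, 0, 0],
    [0, 0, 0, 0, 0, 0, 0],
    [0, 0, 0, 0, 0, 0, 0],
    [0, 0, 0, 0, 0, 0, 0],
    [0, 0, -1, 0, 0, 0, 0],
    [0, 0, -2, 0, 0, 0, 0],
    [0, 0, -3, 0, 0, 0, 0],
  ],
)

```text
time_s: 22.6
tcp_pos: [0.4979, -0.3353, 0.064]
ee_rot: [3.138, -0.003, -2.805]
ft_force: [1.0, 0.3, 0.9]
finger_gap: 0.0856
gripper_force: 0.0
```

>>> move_arm(
  motion=[
    [0, 0, -3, 0, 0, 0, 0],
    [0, 0, -3, 0, 0, 0, 0],
    [0, 0, -3, 0, 0, 0, 0],
    [0, 0, 0, 0, 0, 0, 0],
    [0, 0, 0, 0, 0, 0, 0],
  ],
)

```text
time_s: 23.02
tcp_pos: [0.5007, -0.3371, 0.1576]
ee_rot: [-3.138, 0.003, -2.806]
ft_force: [0.7, 0.1, -0.6]
finger_gap: 0.0854
gripper_force: 0.0
```

```bash
python3 q.py
python3 - <<'E'
from h import *
T=cam("top");m=np.array([.6615,-.0081,.018])
t=snapshot("top");w=snapshot("wrist");cv2.imwrite("pics/top10.png",t);cv2.imwrite("pics/w10.png",w)
g=t.astype(int).mean(2).round().astype(int)
for y in(185,191,197,203,206,207): print(y,g[y,226:254])
for c in(234,236,244):print(c,g[176:214,c])
# dark blob of pick handle in wrist
C=cam("wrist")
gw=cv2.GaussianBlur(cv2.cvtColor(w,cv2.COLOR_BGR2GRAY),(7,7),0)
d=np.radians(20);u=np.array([np.cos(d),np.sin(d),0]);gp=np.array([.4996,-.3364,.012])
P=proj(C,[gp-.061*u,gp,gp+.025*u,gp+.15*u]).round(0);print(P.tolist())
for p in P[:3]:
    y=int(p[1]);x=int(p[0]);print(y,gw[min(y+5,479),x-40:x+41:4])
E
```

```text
23.02 [ 500.7 -337.1  157.6] [ 0.74  0.12 -0.6 ] [-0.038 -0.028  0.033]
185 [215 215 214 214 211 201 201 211 215 213 213 214 214 214 213 214 214 213
 214 207 193 194 209 214 213 214 214 214]
191 [214 214 215 213 209 197 198 210 214 213 214 214 214 215 214 214 214 214
 214 208 192 191 210 213 214 214 214 213]
197 [214 213 214 214 210 204 202 210 213 213 214 211 208 206 204 207 211 214
 214 210 199 199 211 214 214 214 214 213]
203 [214 215 214 214 215 214 213 214 214 213 215 212 210 210 213 212 215 214
 214 214 213 214 213 214 213 215 214 214]
206 [213 213 213 214 213 212 207 200 194 194 194 194 195 192 188 187 189 199
 203 204 200 199 204 213 215 213 213 215]
207 [213 215 213 214 213 211 205 196 189 190 190 192 193 189 184 183 187 197
 203 200 199 202 211 213 214 214 214 213]
234 [144 103 103 128 173 205 213 214 214 215 214 214 214 213 213 214 214 214
 214 214 213 213 212 213 213 215 213 214 214 209 194 189 202 182 125  76
  60  68]
236 [144 101 113 162 201 212 214 212 213 213 214 214 213 214 213 214 215 214
 213 215 214 214 212 209 208 209 212 215 214 209 194 190 200 177 120  71
  58  66]
244 [117  93 117 168 205 213 213 214 215 214 213 214 215 214 213 214 213 213
 214 214 214 214 214 214 214 214 213 214 214 211 203 203 202 166  99  61
  64  68]
[[314.0, 147.0], [315.0, 223.0], [316.0, 252.0], [318.0, 375.0]]
147 [71 65 68 76 70 73 64 74 64 38 50 47 40 28 63 69 71 77 71 74 64]
223 [35 41 35 36 34 38 36 35 29 15 13 16 15 29 49 46 47 42 46 49 47]
252 [83 81 85 86 80 82 80 85 58 44 48 47 42 48 41 48 47 49 42 45 48]
```

```bash
python3 -c "
from bench import r
print(r.sign_off())"
```

```text
the job is handed in; nothing more can be done
None
```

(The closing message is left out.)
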